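# Make up the beaker kit and the dish kit for a hand-building class

## Robot

A 6-joint arm with a two-finger parallel gripper is mounted at the origin on a cart in front of the work surface, level with it; the furniture and walls round the work are solid. World frame = base frame: x ahead of the robot, y to its left, z up, the work surface at z = 0. Lengths are in m, angles in rad, forces in N, time in s.
With the tool pointing down it reaches from about 0.35 to 0.85 m from the base axis. Payload 8.1 kg.
Tool frame: the origin (TCP) lies midway between the tips of the shut fingers; the grasp point (between the pads) lies 19 mm behind it (ctrl.grip_depth is the z of the grasp point in the tool frame, in m); z points along the fingers, y is the line along which they close (so a half turn about z gives the same grasp; the last joint's range is limited). The gripper opens to 93 mm and grips with 3 to 60 N. Pads are 15 mm wide; open, the fingers measure 128 mm over their backs; the gripper's body (75 mm by 188 mm) begins 65 mm behind the grasp point.
Start: joints at [1.09, 0.13, 1.488, -0, 1.523, -0.085], TCP at [0.231, 0.554, 0.219] pointing down, gripper open.
Joint ranges: [-2.96, 2.96], [-0.89, 2.26], [0.02, 2.5], [-1.34, 4.48], [0, 2.73], [-2.66, 2.66]. Speed limits (rad/s): [2.39, 2.39, 2.79, 3.14, 3.14, 3.14].

## Interface

Orientations are given as a 3x3 rotation matrix whose columns are the frame's x, y, z axes.
In Python, from bench import sense, imaging, order, ctrl gives the robot as it stands.
- The arm moves only by the shell command python3 -m crank 'ROWS'. ROWS is JSON, one flat list of numbers, 7 for each row, row after row: the turn, a rotation vector about the tool's x, y, z each as a share of 45 degrees, from -1 to 1, then the shift along the tool's x, y, z each as a share of 0.5 m, from -1 to 1, then the opening, from 0 (shut) to 1 (fully open). A call has 1 to 20 rows; each row shifts and turns the commanded pose from where the row before left it, along the tool's axes as they then stand; what a row does not reach is not made up. A row lasts 1/12 s, in which the tool goes at most 41.7 mm and 7.16 degrees, less where a joint would pass 70% of its speed; a pose out of reach is approached as far as the arm can. A call with a number of a shift or a turn outside -1 to 1 is refused whole. A call with a gripper value outside its range is refused whole. The fingers move at their own pace and stop on an object; the grip force is fixed at half the most. Time passes only in rows, so rows that do not move let the fingers close. It gives the time, the measured TCP pose, the force, the opening and the grip force at its end, in the units of the state.
- sense(): the state, without advancing time (a new reading comes with each control period).
- imaging.camera(name): name is "scene" or "top"; returns a dict with "pixels" (480x640x3 uint8, red, green, blue), "mtx" (3x3 intrinsics, pixels), "rvec" (rotation vector, rad) and "tvec" (3), from world to camera coordinates, as OpenCV has them. Camera axes: x right, y down, z forward; pixel columns grow to the right and rows downward; lengths in m; the calibration is good to about 2 mm. A picture is of the moment at which its call begins. There is no depth.
- order.finish_job(): hands the job in; it is judged then, once.
The state is a dict: "time": time; "joints": joint angles; "dq": joint speeds; "joint_efforts": joint torques, N m; "tcp_pos": TCP position; "tcp_rot": TCP orientation; "force": force on the tool from outside, world axes, zero at the start; "wrist_torque": the same for the moment, N m; "finger_gap": finger opening in m; "grasp_force": force on a finger pad.
Only numpy, scipy, OpenCV 4.12 (cv2) and the standard library are available. Lean on these libraries where they do the work, as an engineer would, in place of code of your own. Each camera call takes 0.05 s, during which the arm holds its last target. There are 200 camera calls.

## Task

Make up two kits for the hand-building class on their plywood boards. The beaker kit, on the longer board with two wells, gets the tall wooden former standing in the smaller well, the little terracotta slip pot standing in the wider well (a beaker has a seam to be joined) and the long roller lying in the notched rest; the dish kit, on the shorter board, gets the short former standing in its well and the short roller lying in its notched rest. Everything must sit fully home and lie still, and the two bone-dry clay animals must be left undisturbed.

Things in the scene. Friction and masses are not known exactly. Their poses are not given: they have to be found in the camera images.
- beaker_board: Longer plywood kit board, fixed flat, 150 (x) x 212 (y) x 12 mm; origin under its centre, z up. Offsets in its frame, mm: smaller round well, 60 across, at x 36, y 56; wider well, 74 across, at x 36, y -52 (floor z 5, rim z 12). Roller rest along y at x -38, y 0: V-notched ribs 11 high at y +-50, end stops 15 high at y +-85 (inner faces); a seated roller is parallel to y, axis at z 30.
- dish_board: Shorter plywood kit board, fixed flat, 150 (x) x 156 (y) x 12 mm; origin under its centre, z up. Offsets in its frame, mm: one round well, 60 across, at x 36, y 0 (floor z 5, rim z 12). Roller rest along y at x -38, y 0: V-notched ribs 11 high at y +-36, end stops 15 high at y +-60 (inner faces); a seated roller is parallel to y, axis at z 30.
- long_roller: Long plain round beech roller for clay slabs, 150 mm long, 28 mm in diameter, 90 g or so, lying on the table. Origin: its middle, on its axis (14 mm above what it lies on); its y runs along the roller, either end alike. It can roll.
- short_roller: Short plain round beech roller, 100 mm long, 28 mm in diameter, 60 g or so, lying on the table. Origin: its middle, on its axis (14 mm above what it lies on); its y runs along the roller, either end alike. It can roll.
- tall_former: Tall turned wooden former, a plain cylinder 40 mm in diameter and 62 mm high, standing. Origin: centre of its underside; z up along its axis.
- short_former: Short turned wooden former, a plain cylinder 40 mm in diameter and 34 mm high, standing. Origin: centre of its underside; z up along its axis.
- slip_pot: Small empty terracotta pot for slip, standing, 47 mm high, 60 mm across the rim and about 52 mm across the foot, slightly flared and round. It can be gripped across its outside, in any direction. Origin: centre of its underside; z up along its axis.
- clay_animal_1: Larger modelled animal of bone-dry white clay, 80 mm long (its y), 38 mm wide, 60 mm high, standing behind the work; a bystander. Origin: under its middle.
- clay_animal_2: Smaller modelled animal of bone-dry white clay, 70 mm long (its y), 35 mm wide, 51 mm high, standing behind the work; a bystander. Origin: under its middle.

How it is judged:
At the end, for the whole second after the job is handed in: All at rest: tall former and slip pot upright on the floors of the longer board's smaller and wider well, short former in the shorter board's well; each roller in its board's notches (axis within 7 mm of the rest line, 5 mm in height, 13 mm lengthwise). Animals moved under 20 mm (x of tall_former in the frame of beaker_board between 0.0235 and 0.0485 m and y of tall_former in the frame of beaker_board between 0.0435 and 0.0685 m and z of tall_former in the frame of beaker_board between 0.0015 and 0.0085 m and angle between each of tall_former, slip_pot, short_former's own z axis and vertical below 0.12 rad and linear speed of each of tall_former, slip_pot, long_roller, short_former, short_roller below 0.02 m/s and angular speed of each of tall_former, slip_pot, short_former below 0.2 rad/s and x of slip_pot in the frame of beaker_board between 0.0215 and 0.0505 m and y of slip_pot in the frame of beaker_board between -0.0665 and -0.0375 m and z of slip_pot in the frame of beaker_board between 0.0015 and 0.0085 m and x of long_roller in the frame of beaker_board between -0.045 and -0.031 m and y of long_roller in the frame of beaker_board between -0.013 and 0.013 m and z of long_roller in the frame of beaker_board between 0.0252 and 0.0352 m and angle between the y axis of long_roller and the y axis of beaker_board, either way round below 0.1 rad and angular speed of each of long_roller, short_roller below 0.3 rad/s and x of short_former in the frame of dish_board between 0.0235 and 0.0485 m and y of short_former in the frame of dish_board between -0.0125 and 0.0125 m and z of short_former in the frame of dish_board between 0.0015 and 0.0085 m and x of short_roller in the frame of dish_board between -0.045 and -0.031 m and y of short_roller in the frame of dish_board between -0.013 and 0.013 m and z of short_roller in the frame of dish_board between 0.0252 and 0.0352 m and angle between the y axis of short_roller and the y axis of dish_board, either way round below 0.1 rad and distance of each of clay_animal_1, clay_animal_2 from where it was at the start of the episode below 0.02 m and angle between each of clay_animal_1, clay_animal_2's own z axis and vertical below 0.2 rad); the robot touches nothing.
It fails at once if a clay animal is pushed more than 20 mm or tipped (distance of any of clay_animal_1, clay_animal_2 from where it was at the start of the episode above 0.02 m or angle between any of clay_animal_1, clay_animal_2's own z axis and vertical above 0.35 rad).
It also fails if it takes over 128 s, if anything falls off the work surface, if the arm or the gripper's body presses on something with over 40 N, if the wrist force passes 120 N, or if a joint passes its speed limit or range.

## Working session

There is one attempt and no reset: what is moved stays moved. The work goes in short steps, Python scripts to look and compute and a shell command to move; the robot and the scene stay as the last step left them, time stands still between calls to the robot, and variables do not carry over. Pictures are saved under pics/ and viewed, at most 14 in all, crops included, and the job is handed in when it is done.

```bash
ls; mkdir -p pics; python3 - <<'E'
from bench import sense, imaging, order, ctrl
import cv2
s=sense(); print(s, ctrl.grip_depth)
for n in ("scene","top"):
    c=imaging.camera(n); cv2.imwrite(f"pics/{n}0.png",c["pixels"][:,:,::-1]); print(c["mtx"],c["rvec"],c["tvec"])
E
```

```text
pics
{'time': 0.0, 'joints': array([ 1.08957566e+00,  1.31135294e-01,  1.48928207e+00, -1.65467198e-05,
        1.52298377e+00, -8.53966662e-02]), 'dq': array([ 0.00112261, -0.00065981, -0.00107175,  0.00126967, -0.00041654,
       -0.00241297]), 'joint_efforts': array([-1.22044865e-03, -5.59834063e+01, -4.91766465e+01,  7.67574599e-02,
        3.52710800e-02, -8.87598389e-05]), 'tcp_pos': array([0.23106168, 0.55311119, 0.21760136]), 'tcp_rot': array([[-9.22679424e-01,  3.85567120e-01, -8.22422145e-04],
       [ 3.85567973e-01,  9.22678028e-01, -1.61073640e-03],
       [ 1.37783848e-04, -1.80329297e-03, -9.99998365e-01]]), 'force': array([ 0.04423657, -0.36448841, -0.32270094]), 'wrist_torque': array([-0.01456776,  0.02087933,  0.01111502]), 'grasp_force': 0.0, 'finger_gap': 0.09295573213293412} -0.0188
[[590.31412235   0.         317.0856503 ]
 [  0.         590.31412235 243.49643266]
 [  0.           0.           1.        ]] [ 2.00955215 -0.67251535  0.42082873] [-0.46341513  0.21235197  0.87585425]
[[573.25579857   0.         322.64793883]
 [  0.         573.25579857 232.46977787]
 [  0.           0.           1.        ]] [ 2.09126249 -2.15021203  0.19264181] [0.03062781 0.58843204 1.16534668]
```

View pics/top0.png

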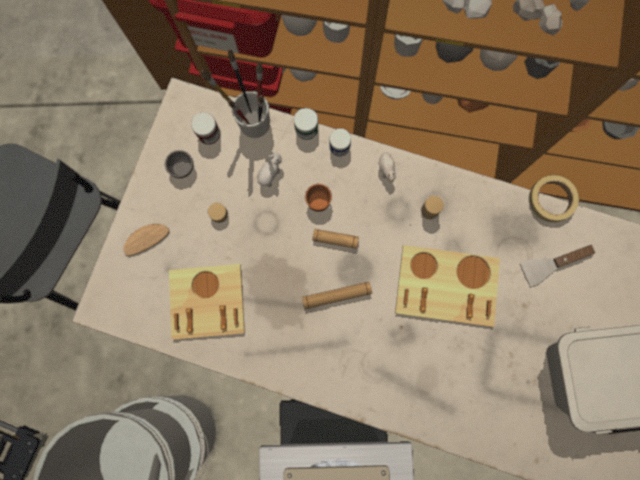

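View pics/scene0.png

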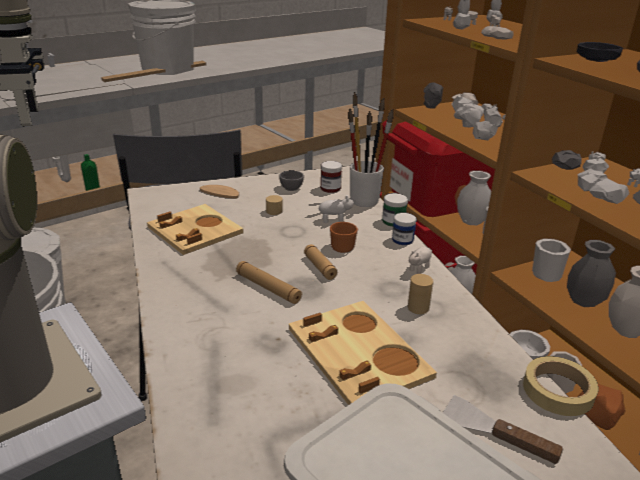

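The top view shows the dish board at about (207,302), the beaker board at (448,287), and the rollers at (335,239) and (337,295). The short former is at (218,212), the tall former at (432,206), the pot at (318,197), and the animals at (269,170) and (387,167). The scene view agrees.

```bash
cat > h.py <<'E'
import cv2, numpy as np
from bench import sense, imaging, ctrl
def ray(c,uv,z):
    R=cv2.Rodrigues(c["rvec"])[0]; C=-R.T@np.ravel(c["tvec"])
    p=cv2.undistortPoints(np.float64([[uv]]),c["mtx"],None)[0,0]
    d=R.T@np.array([*p,1]); return C+d*(z-C[2])/d[2]
def proj(c,P): return cv2.projectPoints(np.float64(P).reshape(-1,1,3),c["rvec"],c["tvec"],c["mtx"],None)[0][:,0]
def blob(m,seed):
    n,l,st,ce=cv2.connectedComponentsWithStats(m.astype(np.uint8))
    ys,xs=np.nonzero(m); i=np.argmin((xs-seed[0])**2+(ys-seed[1])**2); k=l[ys[i],xs[i]]
    cnt=max(cv2.findContours((l==k).astype(np.uint8),0,2)[0],key=len)
    return cv2.minAreaRect(cnt),st[k,4],cnt
E
python3 - <<'E'
from h import *
for n,S in {"top":dict(dish=(190,290),beaker=(448,290),longr=(337,295),shortr=(335,239),sf=(218,212),tf=(432,206),pot=(318,197),a1=(269,170),a2=(387,167)),
          "scene":dict(dish=(190,235),beaker=(340,350),longr=(268,280),shortr=(320,262),sf=(274,205),tf=(420,294),pot=(343,237))}.items():
    c=imaging.camera(n); im=c["pixels"]; R=cv2.Rodrigues(c["rvec"])[0]; print(n,"C",-R.T@c["tvec"])
    hsv=cv2.cvtColor(im,cv2.COLOR_RGB2HSV)
    m=hsv[...,1]>85
    cv2.imwrite(f"pics/m_{n}.png",m*255)
    for k,s in S.items():
        x,y=s; r,a,cnt=blob(m,s)
        z=dict(dish=.012,beaker=.012,longr=.014,shortr=.014,sf=.017,tf=.031,pot=.0235).get(k,.03)
        b=np.array([ray(c,p,z)[:2] for p in cv2.boxPoints(r)])
        e=[b[1]-b[0],b[2]-b[1]]; 
        print(k,hsv[y,x],"px",np.round(r[0]),a,"w",np.round(ray(c,r[0],z)[:2],4),"L",[round(float(np.hypot(*v)),4) for v in e],"ang",[round(float(np.degrees(np.arctan2(v[1],v[0]))),1) for v in e])
E
```

```text
top C [0.36235714 0.01057925 1.25451528]
dish [ 18 118 186] px [205. 302.] 4897 w [0.4521 0.2716] L [0.1606, 0.1516] ang [-87.6, -176.1]
beaker [ 28  88 198] px [448. 286.] 6503 w [ 0.4722 -0.2543] L [0.1513, 0.2181] ang [-10.5, -99.4]
longr [ 15 122 159] px [337. 295.] 834 w [ 0.459 -0.012] L [0.1504, 0.0265] ang [-78.8, -169.6]
shortr [ 16 125 157] px [335. 238.] 524 w [ 0.5831 -0.0127] L [0.0262, 0.1] ang [-11.5, -102.1]
sf [ 19 114 177] px [217. 212.] 278 w [0.649  0.2467] L [0.0373, 0.0439] ang [-56.6, -147.3]
tf [ 18 109 175] px [432. 207.] 352 w [ 0.6437 -0.2264] L [0.0534, 0.0386] ang [-35.8, -126.8]
pot [ 12 146 110] px [318. 197.] 574 w [0.6751 0.0225] L [0.0578, 0.0592] ang [-91.7, 178.3]
a1 [ 20  31 166] px [318. 197.] 574 w [0.6735 0.0224] L [0.0574, 0.0589] ang [-91.7, 178.3]
a2 [ 17  47 194] px [371. 110.] 66662 w [ 0.8715 -0.1026] L [1.26, 0.5315] ang [-91.9, 172.6]
scene C [-0.04604375 -0.79218799  0.6303061 ]
dish [ 12 164 109] px [194. 226.] 2772 w [0.4542 0.2707] L [0.234, 0.2276] ang [7.8, -112.1]
beaker [ 20 102 212] px [362. 350.] 8157 w [ 0.4742 -0.262 ] L [0.2207, 0.3128] ang [16.4, -107.4]
longr [ 15 122 127] px [268. 282.] 1004 w [ 0.4606 -0.0115] L [0.0496, 0.1691] ang [43.3, -78.9]
shortr [ 16 124 125] px [320. 261.] 530 w [ 0.5862 -0.0104] L [0.0438, 0.1339] ang [23.2, -104.1]
sf [ 17 110  90] px [274. 204.] 283 w [0.6505 0.2507] L [0.0364, 0.1017] ang [-34.9, -124.7]
tf [ 18 120  83] px [420. 294.] 805 w [ 0.6454 -0.2233] L [0.1287, 0.0401] ang [40.6, -49.2]
pot [ 11 168  79] px [344. 237.] 709 w [0.6764 0.0258] L [0.06, 0.1309] ang [-35.2, -131.1][ WARN:0@0.750] global loadsave.cpp:1063 imwrite_ Unsupported depth image for selected encoder is fallbacked to CV_8U.
```

```bash
python3 - <<'E'
import cv2
im=cv2.imread('pics/top0.png')[120:350,110:510]; cv2.imwrite('pics/crop1.png',cv2.resize(im,None,fx=2,fy=2,interpolation=cv2.INTER_CUBIC))
E
```

```text
(no output)
```

View pics/crop1.png

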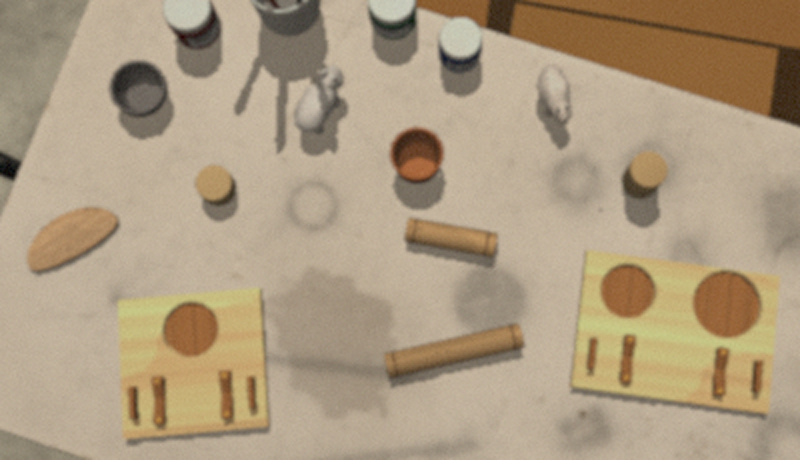

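The crop shows wells at full-image pixels of about (205,284), (424,265) and (473,272), with the ribs and stops below them. The rollers are clear of everything. I'll refine the board frames from the wells and corners.

```bash
python3 - <<'E'
from h import *
c=imaging.camera("top"); im=cv2.GaussianBlur(c["pixels"],(3,3),0); hsv=cv2.cvtColor(im,cv2.COLOR_RGB2HSV)
m=(hsv[...,0]<17)&(hsv[...,1]>110)
W={}
for k,s,z in [("dw",(205,284),.012),("bs",(424,265),.012),("bl",(473,272),.012)]+[(f"d{i}",p,.016) for i,p in enumerate([(177,321),(189,320),(223,318),(236,317)])]+[(f"b{i}",p,.016) for i,p in enumerate([(406,297),(424,299),(470,306),(489,309)])]:
    r,a,cnt=blob(m,s); (u,v)=cv2.minEnclosingCircle(cnt)[0] if z==.012 else r[0]
    if z==.012:
        M=cv2.moments(cnt); u,v=M["m10"]/M["m00"],M["m01"]/M["m00"]
    W[k]=ray(c,(u,v),z)[:2]; print(k,np.round((u,v)),a,np.round(W[k],4), "dia",round(2*(a/np.pi)**.5*1.2425/573,4))
def fit(L,P):  # rigid 2d
    L=np.array(L);P=np.array(P);l=L-L.mean(0);p=P-P.mean(0)
    th=np.arctan2((l[:,0]*p[:,1]-l[:,1]*p[:,0]).sum(),(l*p).sum()); R=np.array([[np.cos(th),-np.sin(th)],[np.sin(th),np.cos(th)]])
    t=P.mean(0)-R@L.mean(0); print("yaw",np.degrees(th),"org",t,"res mm",np.round(1e3*(P-L@R.T-t),1).tolist()); return R,t
R,t=fit([(.036,0),(-.038,.0625),(-.038,.036),(-.038,-.036),(-.038,-.0625)],[W[k] for k in("dw","d0","d1","d2","d3")])
print("dish well",R@[.036,0]+t,"rest",R@[-.038,0]+t)
R,t=fit([(.036,.056),(.036,-.052),(-.038,.0875),(-.038,.05),(-.038,-.05),(-.038,-.0875)],[W[k] for k in("bs","bl","b0","b1","b2","b3")])
print("bk wells",R@[.036,.056]+t,R@[.036,-.052]+t,"rest",R@[-.038,0]+t)
E
```

```text
dw [205. 285.] 549 [0.4893 0.2725] dia 0.0573
bs [423. 265.] 521 [ 0.5186 -0.2032] dia 0.0558
bl [473. 272.] 818 [ 0.5012 -0.3097] dia 0.07
d0 [176. 321.] 53 [0.4137 0.3337] dia 0.0178
d1 [188. 320.] 112 [0.414  0.3067] dia 0.0259
d2 [223. 317.] 109 [0.4183 0.2332] dia 0.0255
d3 [235. 316.] 38 [0.4198 0.207 ] dia 0.0151
b0 [405. 297.] 35 [ 0.4503 -0.1597] dia 0.0145
b1 [423. 300.] 97 [ 0.4427 -0.1977] dia 0.0241
b2 [470. 306.] 123 [ 0.4272 -0.2958] dia 0.0271
b3 [488. 308.] 57 [ 0.4219 -0.335 ] dia 0.0185
yaw 2.592505703645168 org [0.45418331 0.27168103] res mm [[-0.9, -0.8], [0.3, 1.3], [-0.6, 0.7], [0.5, -0.8], [0.7, -0.5]]
dish well [0.49014647 0.27330939] rest [0.41622221 0.2699622 ]
yaw -9.089053262868104 org [ 0.4733763  -0.25293044] res mm [[0.8, 0.1], [0.5, 0.3], [0.7, 0.8], [-1.1, -0.1], [-0.7, 0.5], [-0.1, -1.6]]
bk wells [ 0.51777057 -0.20332048] [ 0.50070987 -0.30996443] rest [ 0.43585343 -0.2469276 ]
```

```bash
cat > plan.py <<'E'
# usage: plan.py x y z phi_deg : turn share total (about tool z), then shift shares total after the turn
import sys
from h import *
x,y,z,phi=map(float,sys.argv[1:5]); s=sense(); R=s["tcp_rot"]; p=s["tcp_pos"]
cur=np.degrees(np.arctan2(R[1,1],R[0,1])); t=cur-phi
Rn=R@cv2.Rodrigues(np.array([0,0,np.radians(t)]))[0]
d=Rn.T@(np.array([x,y,z])-p)/.5
print("t %.1f pos"%s["time"],np.round(p,4),"phi %.1f"%cur,"tilt",np.round(R[:2,2],4),"gap %.4f"%s["finger_gap"],"F",np.round(s["force"],1))
print("turn share total %.3f (max .159/row)  shift total"%(t/45),np.round(d,4),"min rows %.1f"%(np.linalg.norm(d)/.0834))
E
python3 plan.py .65 .2485 .12 67.3; python3 plan.py .65 .2485 .013 67.3
```

```text
t 0.2 pos [0.2312 0.5534 0.2181] phi 67.3 tilt [-0.0004 -0.0008] gap 0.0929 F [-0.1  0.3  0.2]
turn share total 0.000 (max .159/row)  shift total [-1.0081 -0.2391  0.1964] min rows 12.6
t 0.2 pos [0.2312 0.5534 0.2181] phi 67.3 tilt [-0.0004 -0.0008] gap 0.0929 F [-0.1  0.3  0.2]
turn share total 0.000 (max .159/row)  shift total [-1.0081 -0.2389  0.4104] min rows 13.4
```

```bash
python3 -m crank '[0,0,0,-0.056,-0.0133,0.0109,0.75, 0,0,0,-0.056,-0.0133,0.0109,0.75, 0,0,0,-0.056,-0.0133,0.0109,0.75, 0,0,0,-0.056,-0.0133,0.0109,0.75, 0,0,0,-0.056,-0.0133,0.0109,0.75, 0,0,0,-0.056,-0.0133,0.0109,0.75, 0,0,0,-0.056,-0.0133,0.0109,0.75, 0,0,0,-0.056,-0.0133,0.0109,0.75, 0,0,0,-0.056,-0.0133,0.0109,0.75, 0,0,0,-0.056,-0.0133,0.0109,0.75, 0,0,0,-0.056,-0.0133,0.0109,0.75, 0,0,0,-0.056,-0.0133,0.0109,0.75, 0,0,0,-0.056,-0.0133,0.0109,0.75, 0,0,0,-0.056,-0.0133,0.0109,0.75, 0,0,0,-0.056,-0.0133,0.0109,0.75, 0,0,0,-0.056,-0.0133,0.0109,0.75, 0,0,0,-0.056,-0.0133,0.0109,0.75, 0,0,0,-0.056,-0.0133,0.0109,0.75, 0,0,0,0,0,0,0.75, 0,0,0,0,0,0,0.75]'; python3 plan.py .65 .2485 .013 67.3
```

```text
time: 1.92
tcp_pos: [0.6506, 0.2474, 0.1193]
tcp_rot: [[-0.922, 0.388, -0.002], [0.388, 0.922, -0.0], [0.001, -0.001, -1.0]]
force: [-0.1, 0.7, -0.2]
finger_gap: 0.0696
grasp_force: 0.0
t 1.9 pos [0.6506 0.2474 0.1193] phi 67.2 tilt [-0.0017 -0.0005] gap 0.0696 F [-0.1  0.7 -0.2]
turn share total -0.003 (max .159/row)  shift total [0.0016 0.0019 0.2126] min rows 2.5
```

```bash
python3 -m crank '[0,0,0,0.0016,0.0019,0.03,0.75, 0,0,0,0,0,0.035,0.75, 0,0,0,0,0,0.035,0.75, 0,0,0,0,0,0.035,0.75, 0,0,0,0,0,0.03,0.75, 0,0,0,0,0,0.025,0.75, 0,0,0,0,0,0.0146,0.75, 0,0,0,0,0,0.008,0.75, 0,0,0,0,0,0,0.75, 0,0,0,0,0,0,0, 0,0,0,0,0,0,0, 0,0,0,0,0,0,0, 0,0,0,0,0,0,0, 0,0,0,0,0,0,0, 0,0,0,0,0,0,0, 0,0,0,0,0,0,0, 0,0,0,0,0,0,0]'
```

```text
time: 3.33
tcp_pos: [0.6502, 0.2501, 0.0149]
tcp_rot: [[-0.923, 0.386, 0.001], [0.386, 0.923, 0.0], [-0.001, 0.0, -1.0]]
force: [-0.4, -0.7, 4.1]
finger_gap: 0.0392
grasp_force: 30.0
```

```bash
python3 -m crank '[0,0,0,0,0,-0.02,0, 0,0,0,0,0,-0.035,0, 0,0,0,0,0,-0.035,0, 0,0,0,0,0,-0.03,0, 0,0,0,0,0,0,0]'; python3 plan.py .4901 .2733 .075 67.3
```

```text
time: 3.75
tcp_pos: [0.6523, 0.2509, 0.0792]
tcp_rot: [[-0.923, 0.386, 0.006], [0.386, 0.923, 0.002], [-0.005, 0.004, -1.0]]
force: [0.5, 0.9, 0.8]
finger_gap: 0.0394
grasp_force: 30.0
t 3.8 pos [0.6523 0.2509 0.0792] phi 67.3 tilt [0.0061 0.0019] gap 0.0394 F [0.5 0.9 0.8]
turn share total 0.001 (max .159/row)  shift total [ 0.3166 -0.0839  0.0065] min rows 3.9
```

```bash
python3 -m crank '[0,0,0,0.02,-0.0053,0,0, 0,0,0,0.044,-0.0117,0,0, 0,0,0,0.044,-0.0117,0,0, 0,0,0,0.044,-0.0117,0,0, 0,0,0,0.044,-0.0117,0,0, 0,0,0,0.044,-0.0117,0,0, 0,0,0,0.04,-0.0107,0,0, 0,0,0,0.025,-0.0067,0,0, 0,0,0,0.0116,-0.003,0,0, 0,0,0,0,0,0,0, 0,0,0,0,0,0,0, 0,0,0,0,0,0,0]'; python3 plan.py .4901 .2733 .021 67.3
```

```text
time: 4.75
tcp_pos: [0.4884, 0.2721, 0.0743]
tcp_rot: [[-0.923, 0.386, 0.001], [0.386, 0.923, 0.0], [-0.001, 0.0, -1.0]]
force: [0.2, -0.1, -0.7]
finger_gap: 0.0393
grasp_force: 30.0
t 4.8 pos [0.4884 0.2721 0.0743] phi 67.3 tilt [0.0007 0.0001] gap 0.0393 F [ 0.2 -0.1 -0.7]
turn share total 0.000 (max .159/row)  shift total [-0.0022  0.0034  0.1067] min rows 1.3
```

Lower to just off the floor, open, and rise.

```bash
python3 -m crank '[0,0,0,-0.0022,0.0034,0.015,0, 0,0,0,0,0,0.025,0, 0,0,0,0,0,0.025,0, 0,0,0,0,0,0.02,0, 0,0,0,0,0,0.014,0, 0,0,0,0,0,0.0075,0, 0,0,0,0,0,0,0, 0,0,0,0,0,0,0]'; python3 plan.py .4901 .2733 .020 67.3
```

```text
time: 5.42
tcp_pos: [0.4891, 0.2733, 0.0205]
tcp_rot: [[-0.923, 0.386, -0.001], [0.386, 0.923, -0.0], [0.0, -0.0, -1.0]]
force: [-0.3, -0.3, -0.6]
finger_gap: 0.0396
grasp_force: 30.0
t 5.4 pos [0.4891 0.2733 0.0205] phi 67.3 tilt [-0.0005 -0.0002] gap 0.0396 F [-0.3 -0.3 -0.6]
turn share total 0.000 (max .159/row)  shift total [-0.0019  0.0008  0.001 ] min rows 0.0
```

```bash
python3 -m crank '[0,0,0,0,0,0.001,0, 0,0,0,0,0,0,0.65, 0,0,0,0,0,0,0.65, 0,0,0,0,0,0,0.65, 0,0,0,0,0,0,0.65, 0,0,0,0,0,-0.02,0.65, 0,0,0,0,0,-0.05,0.65, 0,0,0,0,0,-0.06,0.8, 0,0,0,0,0,-0.06,0.8, 0,0,0,0,0,-0.03,0.8, 0,0,0,0,0,0,0.8]'; python3 -m crank '[0,0,0.15,0,0,0,0.8, 0,0,0.15,0,0,0,0.8, 0,0,0.15,0,0,0,0.8, 0,0,0.15,0,0,0,0.8, 0,0,0.15,0,0,0,0.8, 0,0,0.15,0,0,0,0.8, 0,0,0.15,0,0,0,0.8, 0,0,0.15,0,0,0,0.8, 0,0,0.15,0,0,0,0.8, 0,0,0.15,0,0,0,0.8, 0,0,0.15,0,0,0,0.8, 0,0,0.15,0,0,0,0.8, 0,0,0.15,0,0,0,0.8, 0,0,0.15,0,0,0,0.8, 0,0,0.15,0,0,0,0.8, 0,0,0.15,0,0,0,0.8, 0,0,0.095,0,0,0,0.8, 0,0,0,0,0,0,0.8]'; python3 plan.py .6757 .0242 .11 -45
```

```text
time: 6.33
tcp_pos: [0.4922, 0.2747, 0.1366]
tcp_rot: [[-0.923, 0.385, 0.008], [0.386, 0.923, 0.004], [-0.006, 0.006, -1.0]]
force: [1.0, -0.0, 0.7]
finger_gap: 0.0741
grasp_force: 0.0
time: 7.83
tcp_pos: [0.4887, 0.2731, 0.1297]
tcp_rot: [[0.709, 0.705, -0.001], [0.705, -0.709, -0.001], [-0.001, -0.0, -1.0]]
force: [0.2, -0.6, -0.1]
finger_gap: 0.0741
grasp_force: 0.0
t 7.8 pos [0.4887 0.2731 0.1297] phi -45.2 tilt [-0.0011 -0.0005] gap 0.0741 F [ 0.2 -0.6 -0.1]
turn share total -0.003 (max .159/row)  shift total [-0.0875  0.6165  0.0393] min rows 7.5
```

```bash
python3 -m crank '[0,0,0,-0.0073,0.0514,0.0033,0.8, 0,0,0,-0.0073,0.0514,0.0033,0.8, 0,0,0,-0.0073,0.0514,0.0033,0.8, 0,0,0,-0.0073,0.0514,0.0033,0.8, 0,0,0,-0.0073,0.0514,0.0033,0.8, 0,0,0,-0.0073,0.0514,0.0033,0.8, 0,0,0,-0.0073,0.0514,0.0033,0.8, 0,0,0,-0.0073,0.0514,0.0033,0.8, 0,0,0,-0.0073,0.0514,0.0033,0.8, 0,0,0,-0.0073,0.0514,0.0033,0.8, 0,0,0,-0.0073,0.0514,0.0033,0.8, 0,0,0,-0.0073,0.0514,0.0033,0.8, 0,0,0,0,0,0,0.8, 0,0,0,0,0,0,0.8, 0,0,0,0,0,0,0.8]'; python3 plan.py .6757 .0242 .017 -45
```

```text
time: 9.08
tcp_pos: [0.6758, 0.0248, 0.1099]
tcp_rot: [[0.706, 0.709, -0.001], [0.709, -0.706, 0.0], [-0.001, -0.001, -1.0]]
force: [-0.2, -0.1, -0.0]
finger_gap: 0.0742
grasp_force: 0.0
t 9.1 pos [0.6758 0.0248 0.1099] phi -44.9 tilt [-0.0014  0.0004] gap 0.0742 F [-0.2 -0.1 -0. ]
turn share total 0.003 (max .159/row)  shift total [-0.0009  0.0009  0.1859] min rows 2.2
```

```bash
python3 -m crank '[0,0,0,-0.0009,0.0009,0.02,0.9, 0,0,0,0,0,0.03,0.9, 0,0,0,0,0,0.035,0.9, 0,0,0,0,0,0.035,0.9, 0,0,0,0,0,0.03,0.9, 0,0,0,0,0,0.02,0.9, 0,0,0,0,0,0.0106,0.9, 0,0,0,0,0,0.005,0.9, 0,0,0,0,0,0,0.9, 0,0,0,0,0,0,0, 0,0,0,0,0,0,0, 0,0,0,0,0,0,0, 0,0,0,0,0,0,0, 0,0,0,0,0,0,0, 0,0,0,0,0,0,0, 0,0,0,0,0,0,0]'; python3 -m crank '[0,0,0,0,0,-0.015,0, 0,0,0,0,0,-0.035,0, 0,0,0,0,0,-0.04,0, 0,0,0,0,0,-0.04,0, 0,0,0,0,0,-0.03,0, 0,0,0,0,0,-0.02,0, 0,0,0,0,0,0,0, 0,0,0,0,0,0,0]'; python3 plan.py .5007 -.31 .10 -45
```

```text
time: 10.42
tcp_pos: [0.677, 0.0238, 0.0187]
tcp_rot: [[0.707, 0.708, 0.001], [0.708, -0.707, -0.0], [0.001, 0.001, -1.0]]
force: [-0.5, 0.7, 4.7]
finger_gap: 0.0573
grasp_force: 30.0
time: 11.08
tcp_pos: [0.6767, 0.0238, 0.1081]
tcp_rot: [[0.707, 0.708, 0.001], [0.708, -0.707, -0.0], [0.0, 0.001, -1.0]]
force: [-0.5, 0.0, -0.8]
finger_gap: 0.057
grasp_force: 30.0
t 11.1 pos [0.6767 0.0238 0.1081] phi -45.0 tilt [ 0.0007 -0.0001] gap 0.0570 F [-0.5  0.  -0.8]
turn share total 0.001 (max .159/row)  shift total [-0.721   0.2232  0.016 ] min rows 9.1
```

```bash
python3 -m crank '[0,0,0,-0.025,0.0077,0.001,0, 0,0,0,-0.048,0.0149,0.001,0, 0,0,0,-0.048,0.0149,0.001,0, 0,0,0,-0.048,0.0149,0.001,0, 0,0,0,-0.048,0.0149,0.001,0, 0,0,0,-0.048,0.0149,0.001,0, 0,0,0,-0.048,0.0149,0.001,0, 0,0,0,-0.048,0.0149,0.001,0, 0,0,0,-0.048,0.0149,0.001,0, 0,0,0,-0.048,0.0149,0.001,0, 0,0,0,-0.048,0.0149,0.001,0, 0,0,0,-0.048,0.0149,0.001,0, 0,0,0,-0.048,0.0149,0.001,0, 0,0,0,-0.048,0.0149,0.001,0, 0,0,0,-0.04,0.0124,0.001,0, 0,0,0,-0.022,0.0068,0.001,0, 0,0,0,-0.01,0.0031,0,0, 0,0,0,0,0,0,0, 0,0,0,0,0,0,0, 0,0,0,0,0,0,0]'; python3 plan.py .5007 -.31 .0245 -45
```

```text
time: 12.75
tcp_pos: [0.5013, -0.3092, 0.0996]
tcp_rot: [[0.706, 0.708, -0.0], [0.708, -0.706, 0.001], [0.0, -0.001, -1.0]]
force: [0.5, -0.1, -0.4]
finger_gap: 0.0574
grasp_force: 30.0
t 12.8 pos [ 0.5013 -0.3092  0.0996] phi -44.9 tilt [-0.0002  0.0006] gap 0.0574 F [ 0.5 -0.1 -0.4]
turn share total 0.002 (max .159/row)  shift total [-0.002   0.0003  0.1502] min rows 1.8
```

```bash
python3 -m crank '[0,0,0,-0.002,0.0003,0.02,0, 0,0,0,0,0,0.03,0, 0,0,0,0,0,0.035,0, 0,0,0,0,0,0.03,0, 0,0,0,0,0,0.02,0, 0,0,0,0,0,0.01,0, 0,0,0,0,0,0.005,0, 0,0,0,0,0,0,0, 0,0,0,0,0,0,0]'; python3 plan.py .5007 -.31 .0235 -45
```

```text
time: 13.5
tcp_pos: [0.501, -0.3114, 0.0257]
tcp_rot: [[0.706, 0.708, 0.001], [0.708, -0.706, -0.001], [0.0, 0.001, -1.0]]
force: [0.5, -0.0, -1.3]
finger_gap: 0.0571
grasp_force: 30.0
t 13.5 pos [ 0.501  -0.3114  0.0257] phi -44.9 tilt [ 0.0011 -0.0008] gap 0.0571 F [ 0.5 -0.  -1.3]
turn share total 0.001 (max .159/row)  shift total [ 0.0015 -0.0024  0.0043] min rows 0.1
```

```bash
python3 -m crank '[0,0,0,0.001,-0.0015,0.0025,0, 0,0,0,0,0,0,0, 0,0,0,0,0,0,0.82, 0,0,0,0,0,0,0.82, 0,0,0,0,0,0,0.82, 0,0,0,0,0,0,0.82, 0,0,0,0,0,-0.02,0.82, 0,0,0,0,0,-0.05,0.82, 0,0,0,0,0,-0.06,0.75, 0,0,0,0,0,-0.06,0.75, 0,0,0,0,0,-0.04,0.75, 0,0,-0.15,0,0,0,0.75, 0,0,-0.15,0,0,0,0.75, 0,0,-0.15,0,0,0,0.75, 0,0,-0.15,0,0,0,0.75, 0,0,-0.15,0,0,0,0.75, 0,0,-0.05,0,0,0,0.75, 0,0,0,0,0,0,0.75, 0,0,0,0,0,0,0.75]'; python3 plan.py .645 -.225 .13 -9
```

```text
time: 15.08
tcp_pos: [0.5003, -0.3103, 0.1393]
tcp_rot: [[0.157, 0.988, 0.0], [0.988, -0.157, -0.0], [-0.0, 0.001, -1.0]]
force: [0.3, -0.2, -0.8]
finger_gap: 0.0697
grasp_force: 0.0
t 15.1 pos [ 0.5003 -0.3103  0.1393] phi -9.1 tilt [ 0.0005 -0.0003] gap 0.0697 F [ 0.3 -0.2 -0.8]
turn share total -0.001 (max .159/row)  shift total [0.2138 0.2592 0.0187] min rows 4.0
```

```bash
python3 -m crank '[0,0,0,0.0214,0.0259,0,0.75, 0,0,0,0.0356,0.0432,0.002,0.75, 0,0,0,0.0356,0.0432,0.002,0.75, 0,0,0,0.0356,0.0432,0.002,0.75, 0,0,0,0.0356,0.0432,0.002,0.75, 0,0,0,0.03,0.0364,0.002,0.75, 0,0,0,0.02,0.0241,0.002,0.75, 0,0,0,0,0,0,0.75, 0,0,0,0,0,0,0.75, 0,0,0,0,0,0,0.75]'; python3 plan.py .645 -.225 .03 -9
```

```text
time: 15.92
tcp_pos: [0.6443, -0.2251, 0.1326]
tcp_rot: [[0.157, 0.988, -0.001], [0.988, -0.157, -0.0], [-0.0, -0.0, -1.0]]
force: [-0.3, -1.1, 0.3]
finger_gap: 0.0698
grasp_force: 0.0
t 15.9 pos [ 0.6443 -0.2251  0.1326] phi -9.0 tilt [-0.0005 -0.0002] gap 0.0698 F [-0.3 -1.1  0.3]
turn share total -0.000 (max .159/row)  shift total [0.0005 0.0014 0.2053] min rows 2.5
```

```bash
python3 -m crank '[0,0,0,0.0005,0.001,0.02,0.75, 0,0,0,0,0,0.035,0.75, 0,0,0,0,0,0.04,0.75, 0,0,0,0,0,0.04,0.75, 0,0,0,0,0,0.035,0.75, 0,0,0,0,0,0.02,0.75, 0,0,0,0,0,0.01,0.75, 0,0,0,0,0,0.005,0.75, 0,0,0,0,0,0,0.75, 0,0,0,0,0,0,0, 0,0,0,0,0,0,0, 0,0,0,0,0,0,0, 0,0,0,0,0,0,0, 0,0,0,0,0,0,0, 0,0,0,0,0,0,0, 0,0,0,0,0,0,0]'; python3 -m crank '[0,0,0,0,0,-0.015,0, 0,0,0,0,0,-0.035,0, 0,0,0,0,0,-0.04,0, 0,0,0,0,0,-0.04,0, 0,0,0,0,0,-0.03,0, 0,0,0,0,0,-0.02,0, 0,0,0,0,0,0,0, 0,0,0,0,0,0,0]'; python3 plan.py .5177 -.2033 .12 -9
```

```text
time: 17.25
tcp_pos: [0.6457, -0.2247, 0.0306]
tcp_rot: [[0.156, 0.988, 0.001], [0.988, -0.156, -0.0], [-0.0, 0.001, -1.0]]
force: [-0.6, 0.9, 2.7]
finger_gap: 0.0393
grasp_force: 30.0
time: 17.92
tcp_pos: [0.6456, -0.2247, 0.1204]
tcp_rot: [[0.156, 0.988, 0.001], [0.988, -0.156, -0.0], [-0.0, 0.001, -1.0]]
force: [-0.3, 1.1, -0.3]
finger_gap: 0.0394
grasp_force: 30.0
t 17.9 pos [ 0.6456 -0.2247  0.1204] phi -9.0 tilt [ 0.0008 -0.0003] gap 0.0394 F [-0.3  1.1 -0.3]
turn share total 0.001 (max .159/row)  shift total [ 0.0023 -0.2594  0.0006] min rows 3.1
```

```bash
python3 -m crank '[0,0,0,0.0023,-0.02,0,0, 0,0,0,0,-0.045,0,0, 0,0,0,0,-0.05,0,0, 0,0,0,0,-0.05,0,0, 0,0,0,0,-0.045,0,0, 0,0,0,0,-0.03,0,0, 0,0,0,0,-0.0194,0,0, 0,0,0,0,0,0,0, 0,0,0,0,0,0,0, 0,0,0,0,0,0,0]'; python3 plan.py .5177 -.2033 .0365 -9
```

```text
time: 18.75
tcp_pos: [0.5176, -0.2032, 0.1194]
tcp_rot: [[0.156, 0.988, -0.001], [0.988, -0.156, 0.0], [0.0, -0.001, -1.0]]
force: [-0.3, -0.8, -0.3]
finger_gap: 0.0394
grasp_force: 30.0
t 18.8 pos [ 0.5176 -0.2032  0.1194] phi -9.0 tilt [-0.0006  0.0004] gap 0.0394 F [-0.3 -0.8 -0.3]
turn share total 0.001 (max .159/row)  shift total [-1.000e-04  4.000e-04  1.659e-01] min rows 2.0
```

```bash
python3 -m crank '[0,0,0,0,0,0.02,0, 0,0,0,0,0,0.035,0, 0,0,0,0,0,0.04,0, 0,0,0,0,0,0.035,0, 0,0,0,0,0,0.02,0, 0,0,0,0,0,0.01,0, 0,0,0,0,0,0.006,0, 0,0,0,0,0,0,0, 0,0,0,0,0,0,0]'; python3 plan.py .5177 -.2033 .0357 -9
```

```text
time: 19.5
tcp_pos: [0.5181, -0.2036, 0.0379]
tcp_rot: [[0.156, 0.988, 0.001], [0.988, -0.156, -0.001], [-0.0, 0.001, -1.0]]
force: [-0.7, -0.1, -1.2]
finger_gap: 0.0394
grasp_force: 30.0
t 19.5 pos [ 0.5181 -0.2036  0.0379] phi -9.0 tilt [ 0.0011 -0.0006] gap 0.0394 F [-0.7 -0.1 -1.2]
turn share total 0.001 (max .159/row)  shift total [ 0.0005 -0.0009  0.0044] min rows 0.1
```

Lower another 1.5 mm, release, rise, and turn towards the long roller (φ ≈ 11.2).

```bash
python3 -m crank '[0,0,0,0,0,0.003,0, 0,0,0,0,0,0,0, 0,0,0,0,0,0,0.65, 0,0,0,0,0,0,0.65, 0,0,0,0,0,0,0.65, 0,0,0,0,0,0,0.65, 0,0,0,0,0,-0.02,0.65, 0,0,0,0,0,-0.05,0.65, 0,0,0,0,0,-0.06,0.65, 0,0,0,0,0,-0.06,0.65, 0,0,0,0,0,-0.04,0.65, 0,0,-0.15,0,0,0,0.65, 0,0,-0.15,0,0,0,0.65, 0,0,-0.15,0,0,0,0.65, 0,0,0,0,0,0,0.65, 0,0,0,0,0,0,0.65]'; python3 plan.py .46 -.012 .08 11.2; python3 - <<'E'
from h import *
c=imaging.camera("top"); cv2.imwrite("pics/top1.png",c["pixels"][:,:,::-1]); c=imaging.camera("scene"); cv2.imwrite("pics/scene1.png",c["pixels"][:,:,::-1])
E
```

```text
time: 20.83
tcp_pos: [0.5175, -0.2033, 0.1513]
tcp_rot: [[-0.192, 0.981, 0.0], [0.981, 0.192, -0.0], [-0.0, 0.0, -1.0]]
force: [0.6, 0.4, -0.6]
finger_gap: 0.0605
grasp_force: 0.0
t 20.8 pos [ 0.5175 -0.2033  0.1513] phi 11.1 tilt [ 0.0005 -0.0002] gap 0.0605 F [ 0.6  0.4 -0.6]
turn share total -0.003 (max .159/row)  shift total [ 0.3978 -0.0386  0.1424] min rows 5.1
```

View pics/scene1.png

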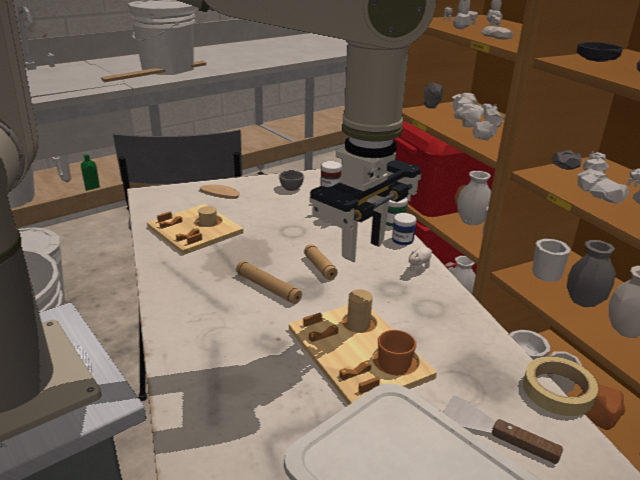

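The scene view shows the tall former (360,310), the pot (397,352) and the short former (207,215) standing in their wells. Both rollers are untouched. Next is the long roller.

```bash
python3 -m crank '[0,0,0,0.02,-0.0019,0.005,0.65, 0,0,0,0.05,-0.0049,0.0177,0.65, 0,0,0,0.055,-0.0054,0.02,0.65, 0,0,0,0.055,-0.0054,0.02,0.65, 0,0,0,0.055,-0.0054,0.02,0.65, 0,0,0,0.055,-0.0054,0.02,0.65, 0,0,0,0.05,-0.0049,0.02,0.65, 0,0,0,0.035,-0.0034,0.01,0.65, 0,0,0,0.0228,-0.0019,0.0097,0.65, 0,0,0,0,0,0,0.65, 0,0,0,0,0,0,0.65, 0,0,0,0,0,0,0.65]'; python3 plan.py .46 -.012 .005 11.2
```

```text
time: 21.93
tcp_pos: [0.4602, -0.0127, 0.08]
tcp_rot: [[-0.195, 0.981, 0.001], [0.981, 0.195, -0.001], [-0.001, 0.001, -1.0]]
force: [-0.2, 0.1, 0.4]
finger_gap: 0.0605
grasp_force: 0.0
t 21.9 pos [ 0.4602 -0.0127  0.08  ] phi 11.3 tilt [ 0.001  -0.0005] gap 0.0605 F [-0.2  0.1  0.4]
turn share total 0.001 (max .159/row)  shift total [ 0.0015 -0.0002  0.15  ] min rows 1.8
```

```bash
python3 -m crank '[0,0,0,0.0015,0,0.02,0.65, 0,0,0,0,0,0.035,0.65, 0,0,0,0,0,0.035,0.65, 0,0,0,0,0,0.03,0.65, 0,0,0,0,0,0.015,0.65, 0,0,0,0,0,0.01,0.65, 0,0,0,0,0,0.005,0.65, 0,0,0,0,0,0,0.65, 0,0,0,0,0,0,0.65]'; python3 plan.py .46 -.012 .005 11.2;  python3 -m crank '[0,0,0,0,0,0,0, 0,0,0,0,0,0,0, 0,0,0,0,0,0,0, 0,0,0,0,0,0,0, 0,0,0,0,0,0,0, 0,0,0,0,0,0,0, 0,0,0,0,0,0,0, 0,0,0,0,0,0,0]'
```

```text
time: 22.68
tcp_pos: [0.4601, -0.0115, 0.0051]
tcp_rot: [[-0.196, 0.981, 0.001], [0.981, 0.196, -0.0], [-0.0, 0.001, -1.0]]
force: [-0.1, -0.3, 0.1]
finger_gap: 0.0606
grasp_force: 0.0
t 22.7 pos [ 0.4601 -0.0115  0.0051] phi 11.3 tilt [ 0.0011 -0.0002] gap 0.0606 F [-0.1 -0.3  0.1]
turn share total 0.002 (max .159/row)  shift total [-0.0009 -0.0003  0.0002] min rows 0.0
time: 23.35
tcp_pos: [0.4595, -0.0113, 0.0046]
tcp_rot: [[-0.196, 0.981, 0.0], [0.981, 0.196, 0.0], [-0.0, 0.0, -1.0]]
force: [-0.2, -0.1, 1.4]
finger_gap: 0.0272
grasp_force: 30.0
```

```bash
python3 -m crank '[0,0,0,0,0,-0.015,0, 0,0,0,0,0,-0.035,0, 0,0,0,0,0,-0.04,0, 0,0,0,0,0,-0.045,0, 0,0,0,0,0,-0.04,0, 0,0,0,0,0,-0.025,0, 0,0,0.05,0,0,-0.01,0, 0,0,0.1,0,0,0,0, 0,0,0.12,0,0,0,0, 0,0,0.1,0,0,0,0, 0,0,0.081,0,0,0,0, 0,0,0,0,0,0,0, 0,0,0,0,0,0,0]'; python3 plan.py .4358 -.247 .09 -9.1
```

```text
time: 24.43
tcp_pos: [0.4593, -0.0113, 0.1097]
tcp_rot: [[0.154, 0.988, -0.0], [0.988, -0.154, 0.0], [-0.0, -0.0, -1.0]]
force: [0.8, -0.1, -0.4]
finger_gap: 0.0271
grasp_force: 30.0
t 24.4 pos [ 0.4593 -0.0113  0.1097] phi -8.9 tilt [-0.  0.] gap 0.0271 F [ 0.8 -0.1 -0.4]
turn share total 0.005 (max .159/row)  shift total [-0.473   0.0281  0.0393] min rows 5.7
```

```bash
python3 -m crank '[0,0,0.005,-0.02,0.0028,0,0, 0,0,0,-0.04,0.0028,0,0, 0,0,0,-0.05,0.0028,0,0, 0,0,0,-0.055,0.0028,0,0, 0,0,0,-0.055,0.0028,0,0, 0,0,0,-0.055,0.0028,0,0, 0,0,0,-0.055,0.0028,0,0, 0,0,0,-0.05,0.0028,0,0, 0,0,0,-0.045,0.0028,0,0, 0,0,0,-0.03,0.0029,0,0, 0,0,0,-0.018,0,0,0, 0,0,0,0,0,0.02,0, 0,0,0,0,0,0.02,0, 0,0,0,0,0,0,0, 0,0,0,0,0,0,0]'; python3 plan.py .4358 -.247 .0216 -9.1; python3 - <<'E'
from h import *
c=imaging.camera("scene"); im=c["pixels"][260:420,240:480,::-1]; cv2.imwrite("pics/s2.png",cv2.resize(im,None,fx=3,fy=3))
E
```

```text
time: 25.68
tcp_pos: [0.4345, -0.2454, 0.0878]
tcp_rot: [[0.159, 0.987, -0.003], [0.987, -0.159, 0.002], [0.002, -0.003, -1.0]]
force: [0.2, 0.7, -0.5]
finger_gap: 0.0271
grasp_force: 30.0
t 25.7 pos [ 0.4345 -0.2454  0.0878] phi -9.1 tilt [-0.0025  0.0021] gap 0.0271 F [ 0.2  0.7 -0.5]
turn share total -0.001 (max .159/row)  shift total [-0.003   0.0035  0.1323] min rows 1.6
```

View pics/s2.png

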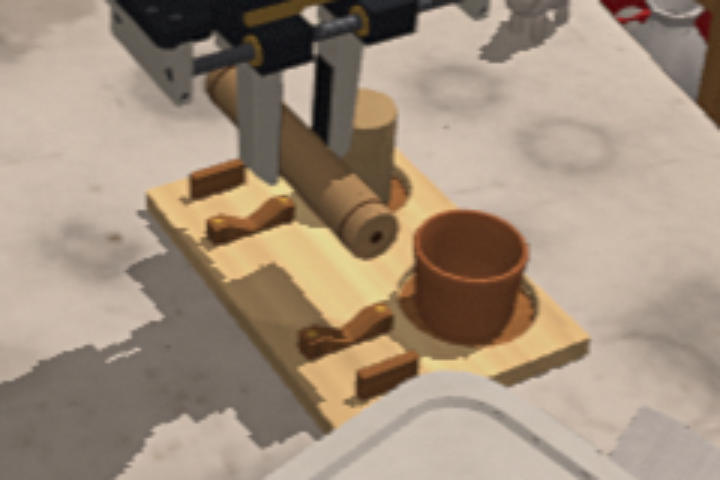

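The crop shows the roller held level above the rest, parallel to it. Its end centre is at full-image (365,339). The pot and tall former are upright in their wells. I'll check lengthwise centring from that end.

```bash
python3 - <<'E'
from h import *
c=imaging.camera("scene")
p=ray(c,(365.3,339),.0972)[:2]; th=np.radians(80.9); u=np.array([np.cos(th),np.sin(th)]); print(p, (p-[.4358,-.247])@u, (p-[.4358,-.247])@[u[1],-u[0]])
E
python3 plan.py .4358 -.247 .0216 -9.1
```

```text
[ 0.42245543 -0.31980358] -0.0739978129384931 -0.0016621395619105955
t 25.8 pos [ 0.4354 -0.246   0.0891] phi -9.1 tilt [-0.0005  0.0006] gap 0.0271 F [-0.5 -0.4 -1.1]
turn share total -0.001 (max .159/row)  shift total [-0.0019  0.0012  0.1351] min rows 1.6
```

Lengthwise position is good (−74 mm against −75). Lower and release.

```bash
python3 -m crank '[0,0,0,-0.0019,0.0012,0.02,0, 0,0,0,0,0,0.03,0, 0,0,0,0,0,0.03,0, 0,0,0,0,0,0.025,0, 0,0,0,0,0,0.015,0, 0,0,0,0,0,0.01,0, 0,0,0,0,0,0.005,0, 0,0,0,0,0,0,0, 0,0,0,0,0,0,0]'; python3 plan.py .4358 -.247 .0206 -9.1
```

```text
time: 26.53
tcp_pos: [0.4363, -0.2483, 0.0225]
tcp_rot: [[0.16, 0.987, 0.001], [0.987, -0.16, -0.001], [-0.0, 0.001, -1.0]]
force: [-0.4, -0.3, -0.8]
finger_gap: 0.0272
grasp_force: 30.0
t 26.5 pos [ 0.4363 -0.2483  0.0225] phi -9.2 tilt [ 0.0007 -0.0006] gap 0.0272 F [-0.4 -0.3 -0.8]
turn share total -0.003 (max .159/row)  shift total [ 0.0024 -0.0014  0.0038] min rows 0.1
```

```bash
python3 -m crank '[0,0,0,0.001,0,0.003,0, 0,0,0,0,0,0,0, 0,0,0,0,0,0,0.5, 0,0,0,0,0,0,0.5, 0,0,0,0,0,0,0.5, 0,0,0,0,0,-0.02,0.5, 0,0,0,0,0,-0.05,0.5, 0,0,0,0,0,-0.06,0.5, 0,0,0,0,0,-0.06,0.5, 0,0,0.067,0,0,-0.03,0.5, 0,0,0,0,0,0,0.5, 0,0,0,0,0,0,0.5]'; python3 plan.py .5843 -.0118 .08 -12.1
```

```text
time: 27.53
tcp_pos: [0.4367, -0.2481, 0.132]
tcp_rot: [[0.211, 0.977, 0.002], [0.977, -0.211, -0.002], [-0.001, 0.003, -1.0]]
force: [-0.6, -0.0, -0.9]
finger_gap: 0.047
grasp_force: 0.0
t 27.5 pos [ 0.4367 -0.2481  0.132 ] phi -12.2 tilt [ 0.0024 -0.0017] gap 0.0470 F [-0.6 -0.  -0.9]
turn share total -0.002 (max .159/row)  shift total [0.5241 0.1893 0.104 ] min rows 6.8
```

```bash
python3 -m crank '[0,0,0,0.02,0.0072,0,0.62, 0,0,0,0.04,0.0144,0,0.62, 0,0,0,0.05,0.0181,0,0.62, 0,0,0,0.05,0.0181,0,0.62, 0,0,0,0.055,0.0199,0.01,0.62, 0,0,0,0.055,0.0199,0.01,0.62, 0,0,0,0.055,0.0199,0.01,0.62, 0,0,0,0.055,0.0199,0.015,0.62, 0,0,0,0.05,0.0181,0.015,0.62, 0,0,0,0.045,0.0163,0.015,0.62, 0,0,0,0.03,0.0108,0.015,0.62, 0,0,0,0.0191,0.0067,0.014,0.62, 0,0,0,0,0,0,0.62, 0,0,0,0,0,0,0.62, 0,0,0,0,0,0,0.62]'; python3 plan.py .5843 -.0118 .005 -12.1; python3 - <<'E'
from h import *
c=imaging.camera("scene"); im=c["pixels"][180:420,200:480,::-1]; cv2.imwrite("pics/s3.png",cv2.resize(im,None,fx=2.5,fy=2.5))
E
```

```text
time: 28.78
tcp_pos: [0.5833, -0.0121, 0.0781]
tcp_rot: [[0.212, 0.977, -0.001], [0.977, -0.212, -0.0], [-0.0, -0.001, -1.0]]
force: [0.1, -0.7, 0.3]
finger_gap: 0.0577
grasp_force: 0.0
t 28.8 pos [ 0.5833 -0.0121  0.0781] phi -12.2 tilt [-0.0012 -0.0002] gap 0.0577 F [ 0.1 -0.7  0.3]
turn share total -0.003 (max .159/row)  shift total [0.001  0.002  0.1461] min rows 1.8
```

View pics/s3.png

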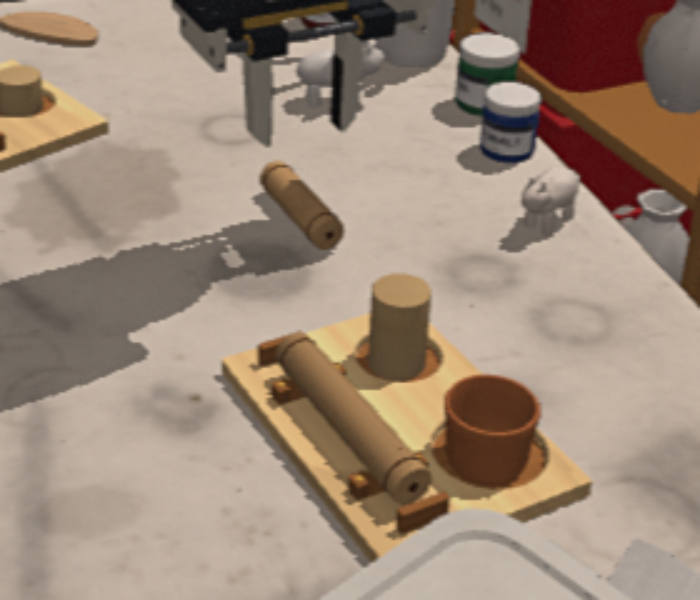

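The crop shows the long roller seated in its notches between the stops (crop (280,345) to (410,480)), with the former and pot upright. The gripper is over the short roller.

```bash
python3 -m crank '[0,0,0,0.001,0.002,0.02,0.62, 0,0,0,0,0,0.035,0.62, 0,0,0,0,0,0.035,0.62, 0,0,0,0,0,0.03,0.62, 0,0,0,0,0,0.015,0.62, 0,0,0,0,0,0.008,0.62, 0,0,0,0,0,0.004,0.62, 0,0,0,0,0,0,0.62, 0,0,0,0,0,0,0.62]'; python3 -m crank '[0,0,0,0,0,0,0, 0,0,0,0,0,0,0, 0,0,0,0,0,0,0, 0,0,0,0,0,0,0, 0,0,0,0,0,0,0, 0,0,0,0,0,0,0, 0,0,0,0,0,0,0, 0,0,0,0,0,0,0]'
```

```text
time: 29.58
tcp_pos: [0.5858, -0.0114, 0.0059]
tcp_rot: [[0.212, 0.977, 0.001], [0.977, -0.212, -0.0], [0.0, 0.001, -1.0]]
force: [-0.1, -0.6, -0.2]
finger_gap: 0.0577
grasp_force: 0.0
time: 30.25
tcp_pos: [0.5851, -0.0112, 0.005]
tcp_rot: [[0.212, 0.977, 0.0], [0.977, -0.212, -0.0], [0.0, 0.0, -1.0]]
force: [-0.2, 1.1, 1.2]
finger_gap: 0.0271
grasp_force: 30.0
```

```bash
python3 -m crank '[0,0,0,0,0,-0.015,0, 0,0,0,0,0,-0.035,0, 0,0,0,0,0,-0.04,0, 0,0,0,0,0,-0.04,0, 0,0,0,0,0,-0.03,0, 0,0,-0.04,0,0,-0.02,0, 0,0,-0.08,0,0,0,0, 0,0,-0.1,0,0,0,0, 0,0,-0.07,0,0,0,0, 0,0,-0.039,0,0,0,0, 0,0,0,0,0,0,0, 0,0,0,0,0,0,0]'; python3 plan.py .4162 .27 .08 2.6
```

```text
time: 31.25
tcp_pos: [0.585, -0.0112, 0.0952]
tcp_rot: [[-0.044, 0.999, -0.0], [0.999, 0.044, -0.0], [-0.0, -0.0, -1.0]]
force: [0.6, 0.3, -0.5]
finger_gap: 0.0272
grasp_force: 30.0
t 31.2 pos [ 0.585  -0.0112  0.0952] phi 2.5 tilt [-0. -0.] gap 0.0272 F [ 0.6  0.3 -0.5]
turn share total -0.002 (max .159/row)  shift total [ 0.5772 -0.3117  0.0304] min rows 7.9
```

```bash
python3 -m crank '[0,0,-0.002,0.02,-0.0108,0,0, 0,0,0,0.035,-0.0189,0,0, 0,0,0,0.045,-0.0243,0,0, 0,0,0,0.05,-0.027,0,0, 0,0,0,0.05,-0.027,0,0, 0,0,0,0.05,-0.027,0,0, 0,0,0,0.05,-0.027,0,0, 0,0,0,0.05,-0.027,0,0, 0,0,0,0.05,-0.027,0,0, 0,0,0,0.05,-0.027,0,0, 0,0,0,0.045,-0.0243,0,0, 0,0,0,0.04,-0.0216,0,0, 0,0,0,0.027,-0.0146,0.01,0, 0,0,0,0.0152,-0.0082,0.02,0, 0,0,0,0,0,0,0, 0,0,0,0,0,0,0, 0,0,0,0,0,0,0]'; python3 - <<'E'
from h import *
c=imaging.camera("scene"); im=c["pixels"][150:270,120:300,::-1]; cv2.imwrite("pics/s4.png",cv2.resize(im,None,fx=4,fy=4,interpolation=2))
E
python3 plan.py .4162 .27 .022 2.6
```

```text
time: 32.67
tcp_pos: [0.4161, 0.2692, 0.0797]
tcp_rot: [[-0.046, 0.999, -0.0], [0.999, 0.046, -0.001], [-0.001, -0.0, -1.0]]
force: [0.1, 1.2, -0.5]
finger_gap: 0.0274
grasp_force: 30.0
t 32.7 pos [0.4165 0.2691 0.08  ] phi 2.6 tilt [ 0.0001 -0.0003] gap 0.0271 F [ 1.1  0.8 -0.4]
turn share total -0.000 (max .159/row)  shift total [ 0.0018 -0.0005  0.116 ] min rows 1.4
```

View pics/s4.png

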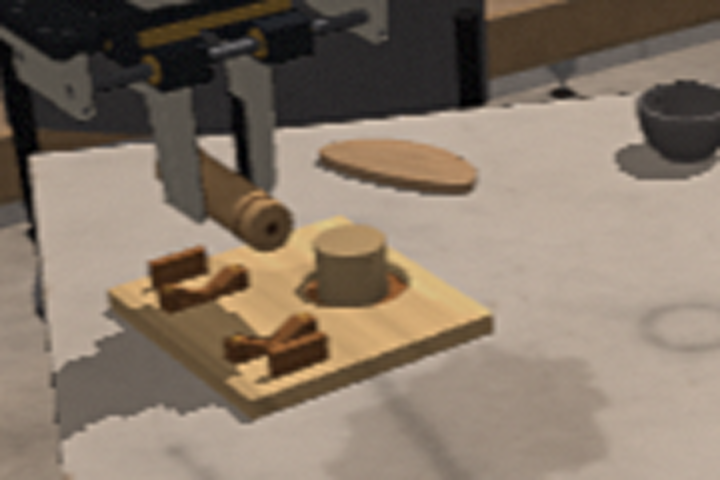

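The short roller is held level over the dish rest, with its end centre at full-image (188,207). The short former is upright in its well.

```bash
python3 - <<'E'
from h import *
c=imaging.camera("scene")
p=ray(c,(188,207),.089)[:2]; th=np.radians(92.6); u=np.array([np.cos(th),np.sin(th)]); d=p-[.4162,.27]; print(d@u,d@[u[1],-u[0]])
E
python3 -m crank '[0,0,0,0.0018,-0.0005,0.02,0, 0,0,0,0,0,0.03,0, 0,0,0,0,0,0.03,0, 0,0,0,0,0,0.02,0, 0,0,0,0,0,0.01,0, 0,0,0,0,0,0.005,0, 0,0,0,0,0,0,0, 0,0,0,0,0,0,0]'; python3 plan.py .4162 .27 .021 2.6
```

```text
-0.05127395210529169 0.0009291629441992889
time: 33.43
tcp_pos: [0.416, 0.2708, 0.0228]
tcp_rot: [[-0.046, 0.999, 0.0], [0.999, 0.046, 0.0], [0.0, 0.0, -1.0]]
force: [-0.1, -0.2, -0.3]
finger_gap: 0.0272
grasp_force: 30.0
t 33.4 pos [0.416  0.2708 0.0228] phi 2.6 tilt [0.0003 0.0003] gap 0.0272 F [-0.1 -0.2 -0.3]
turn share total 0.001 (max .159/row)  shift total [-0.0017  0.0003  0.0035] min rows 0.0
```

Release, rise, move well clear, and look.

```bash
python3 -m crank '[0,0,0,-0.001,0,0.003,0, 0,0,0,0,0,0,0, 0,0,0,0,0,0,0.5, 0,0,0,0,0,0,0.5, 0,0,0,0,0,0,0.5, 0,0,0,0,0,-0.02,0.5, 0,0,0,0,0,-0.05,0.5, 0,0,0,0,0,-0.06,0.5, 0,0,0,0,0,-0.07,0.5, 0,0,0,0,0,-0.07,0.5, 0,0,0,0.03,0,-0.05,0.5, 0,0,0,0.05,0,0,0.5, 0,0,0,0.06,0,0,0.5, 0,0,0,0.06,0,0,0.5, 0,0,0,0.06,0,0,0.5, 0,0,0,0.05,0,0,0.5, 0,0,0,0.04,0,0,0.5, 0,0,0,0,0,0,0.5, 0,0,0,0,0,0,0.5]'; python3 - <<'E'
from h import *
c=imaging.camera("scene"); im=c["pixels"][140:440,120:520,::-1]; cv2.imwrite("pics/s5.png",cv2.resize(im,None,fx=2,fy=2,interpolation=2))
c=imaging.camera("top"); im=c["pixels"][120:350,110:510,::-1]; cv2.imwrite("pics/t5.png",cv2.resize(im,None,fx=2,fy=2,interpolation=2))
E
```

```text
time: 35.02
tcp_pos: [0.4071, 0.4456, 0.1811]
tcp_rot: [[-0.048, 0.999, -0.0], [0.999, 0.048, -0.0], [-0.0, -0.0, -1.0]]
force: [-0.2, -0.7, 0.4]
finger_gap: 0.0466
grasp_force: 0.0
```

View pics/s5.png

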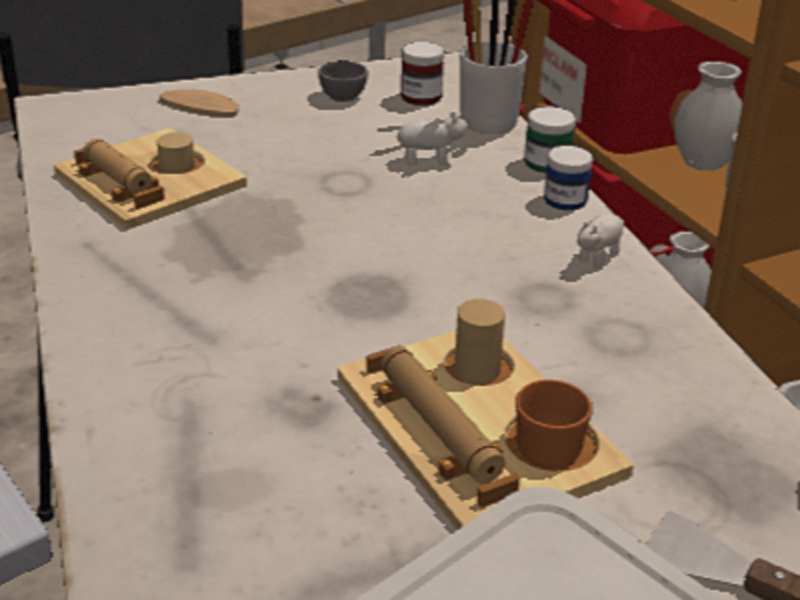

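View pics/t5.png

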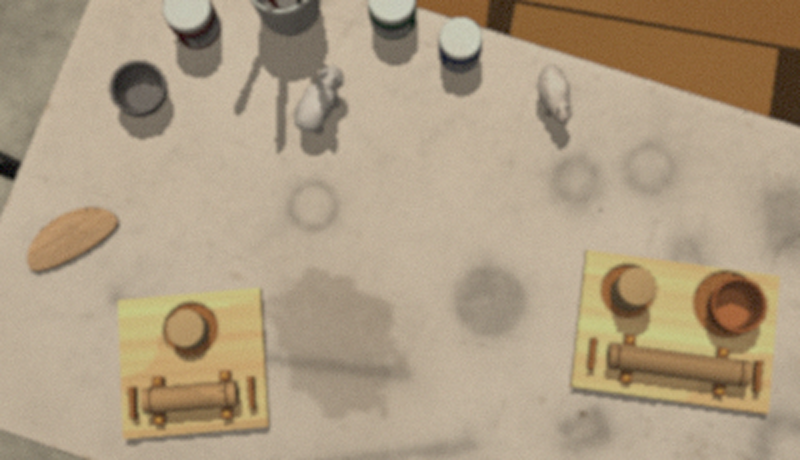

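Both views show everything seated, with the animals unmoved. The long roller (crop (608–752,362)) looks a little off towards −y, partly from perspective, so I'll check positions numerically before handing in.

```bash
python3 - <<'E'
from h import *
c=imaging.camera("top")
def loc(px,z,yaw,o):
    a=np.radians(yaw); d=ray(c,(110+px[0]/2,120+px[1]/2),z)[:2]-o; return np.round([d@[np.cos(a),np.sin(a)],d@[-np.sin(a),np.cos(a)]],4)
B=(-9.09,np.array([.4734,-.2529])); D=(2.59,np.array([.4542,.2717]))
print("long roller", loc((608,355),.030,*B),loc((752,373),.030,*B))
print("short roller", loc((145,400),.030,*D),loc((237,395),.030,*D))
print("tall top",loc((635,289),.067,*B),"pot rim",loc((736,305),.052,*B),"short top",loc((187,328),.039,*D))
E
```

```text
long roller [-0.0376  0.0719] [-0.0366 -0.081 ]
short roller [-0.0384  0.0461] [-0.0402 -0.0514]
tall top [0.0308 0.0562] pot rim [ 0.0301 -0.0529] short top [ 0.0336 -0.0027]
```

All within tolerance: the long roller is about 4.5 mm off lengthwise (13 allowed), and the rest are under 6 mm off.

```bash
python3 -c "
from bench import order; print(order.finish_job())"
```

```text
the job is handed in; nothing more can be done
None
```

Both kits are made up on their boards and handed in at about 35 s of the 128 s allowed; the last pictures show every piece in place within tolerance and both clay animals where they started, though no verdict came back.

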